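Set a gas regulator and lock it with its ring

TASK

The regulator on the bench gas control box is wound right back and its gauge reads zero. Turn the black regulator knob clockwise until the gauge needle stands on the set pointer clipped to the gauge rim and let go, then turn the steel lock ring under the knob clockwise until it bites and nip it up snug, about fifteen degrees past the bite and not forced further, so the needle is still on the pointer when you leave it. Do not take hold of the knob again once the ring is tight, keep off the gauge face, and leave the small flow knob and everything else on the bench as it stands.

Things in the scene. Friction and masses are not known exactly. Their poses are not given: they have to be found in the camera images.
- console: Gas control box, fixed to the bench: low off-white steel case, 200 mm (its x) by 360 mm (its y), flat aluminium top panel 70 mm above the bench. Origin: centre of its underside. Its x points away from the robot at yaw 0, z up. On the panel, in its own frame: the regulator (knob and lock ring on one vertical axis) at x -5, y +30 mm; the round gauge, face up, 100 mm across and 13 mm high, at x +5, y -105 mm; a small flow knob at x +55, y +140 mm.
- knob_grip (a point): Point on the regulator's vertical axis, 49 mm above the panel, where to grip the knob. The knob is a plain round black knob 36 mm across, from 29 to 59 mm above the panel, just over the wider lock ring; it turns in place (does not rise). Clockwise seen from above raises the needle. It has up to 0.25 rad of lost motion (turned by 0.02 N m) whenever its direction of turning changes, before it drives the adjusting screw, which takes about 0.15 N m and stays where it is left.
- ring_grip (a point): Point on the same axis, 22 mm above the panel, where to grip the lock ring with the fingers either side of the knob. The ring is a round knurled steel ring 58 mm across, from 8 to 24 mm above the panel; clockwise from above tightens it; it turns in place. It turns loosely (0.03 to 0.08 N m) and then bites: from there it resists with 0.45 N m while turning (felt as about 0.25 N m once the hand stands still), growing by 1 N m per rad; it stays as tight as it is left.
- ring (a joint): Free run of the lock ring on its thread (rad): negative at the start (-0.6 to -0.2), grows clockwise, 0 when run down. After that it still has an unknown amount of loose play (0 to 0.8 rad) before it bites. Turned back, it goes negative again and is loose.
- clamp (a joint): How far the spring washer under the lock ring is squeezed (m): 0 until the ring bites, then 0.0003 m for each rad the ring is pulled round past its bite. Snug is 0.00008 (15 degrees past the bite, about 0.7 N m while turning); loose below 0.000042 (under 8 degrees past it), spoilt above 0.000114 (over 22 degrees past it). Far smaller than the noise of its reading: go by the torque felt.
- needle (a joint): Gauge needle angle (rad) from its zero, growing clockwise from above; 0 at the start; it moves 1.2 rad for each rad of the adjusting screw, either way.
- set_pointer (a joint): Angle of the set pointer clipped to the gauge rim, measured as the needle's (rad), 1.0 to 2.2; the needle is to stand at this same angle.
- needle_tip (a point): Near the tip of the slim dark gauge needle, 36 mm from the gauge centre. Its x axis points out along the needle.
- set_tip (a point): Inner end of the set pointer, a small dark steel tab clipped over the gauge rim, 36 mm from the gauge centre. Its x axis points outward from the centre.
- gauge: The round gauge, 100 mm across, 13 mm high, face up on the panel. Origin: centre of its underside, on the panel. Scale zero is at 135 degrees counter-clockwise from its x axis.
- flow_knob (a joint): Small black flow knob 22 mm across, 24 mm high, at the far left corner of the panel, no ring; 0 at the start (rad). Not to be turned.
- vial: Amber sample vial, 28 mm across, 45 mm tall, standing on the panel's near left corner. Origin: centre of its underside.
- jar_a: White-lidded sample jar, 58 mm across, 75 mm tall, standing beside the box. Origin: centre of its underside.
- jar_b: Another jar like jar_a.
- jar_c: Another jar like jar_a.
- boat: White square weighing boat, about 80 mm across, 21 mm high, beyond the box. Origin: centre of its underside.
- spatula: Steel laboratory spatula, 175 mm long, 4 mm thick, lying beyond the box. Origin: centre of its underside.
- meter: Flat black hand-held meter, 130 by 68 by 10 mm, lying in front of the box, on the robot side. Origin: centre of its underside.

How it is judged:
By the outcome, as a careful person would: the job done as asked, in the order asked, and still so for the second after the job is handed in, with the robot touching nothing.
It also fails if it takes over 64 s, if anything falls off the work surface, if the arm or the gripper's body presses on something with over 40 N, if the wrist force passes 120 N, or if a joint passes its speed limit or range.

ROBOT

A 6-joint arm with a two-finger parallel gripper is mounted at the origin on the work surface. World frame = base frame: x ahead of the robot, y to its left, z up, the work surface at z = 0. Lengths are in m, angles in rad, forces in N, time in s.
With the tool pointing down it reaches from about 0.425 to 0.95 m from the base axis. Payload 3.5 kg.
Tool frame: the origin (TCP) lies on the centre line of the jaws, within the pads' length; the fingertips stand 17 mm ahead of it and the grasp point (between the pads) lies 2 mm behind it; z points along the fingers, y is the line along which they close (so a half turn about z gives the same grasp; the last joint's range is limited). The gripper opens to 85 mm and grips with 20 to 120 N. Pads are 22 mm wide; open, the fingers measure 114 mm over their backs; the gripper's body (76 mm by 85 mm) begins 54 mm behind the grasp point. The pads swing forward as they close: fully open they stand 13 mm farther back than shut.
Start: joints at [-0.15, 0.286, 1.577, -0, 1.279, -0.15], TCP at [0.675, 0, 0.248] pointing down, gripper open.
Joint ranges: [-2.77, 2.77], [-0.9, 2.22], [0.21, 2.48], [-1.53, 4.67], [0.24, 2.81], [-2.84, 2.84]. Speed limits (rad/s): [2.79, 2.79, 3.14, 3.14, 3.14, 3.14].

INTERFACE

Orientations are given as a unit quaternion [x, y, z, w].
In Python, from workcell import env gives the robot as it stands.
- The arm moves only by the tool move_arm, never from a script. Its argument "rows" is one flat list of numbers, 6 for each row, row after row: the shift along the tool's x, y, z in m, then the turn, a rotation vector about the tool's x, y, z in rad. A call has 1 to 5 rows; each row shifts and turns the commanded pose from where the row before left it, along the tool's axes as they then stand; what a row does not reach is not made up. A row lasts 1/8 s, in which the tool goes at most 62.5 mm and 10.7 degrees, less where a joint would pass 70% of its speed; a pose out of reach is approached as far as the arm can. A call with a gripper value outside its range is refused whole. "grip" is the opening, from 0 (shut) to 1 (fully open), set as the call begins (left out, the last holds). The fingers move at their own pace and stop on an object; the grip force is fixed at half the most. Time passes only in rows, so rows that do not move let the fingers close. It gives the time, the measured TCP pose, the force, the opening and the grip force at its end, in the units of the state.
- env.read_state(): the state, without advancing time (a new reading comes with each control period).
- env.camera(name): name is "scene" or "side" or "wrist"; returns (picture, depth): 384x512x3 uint8, red, green, blue; 384x512 float32, m along the optical axis (not along the pixel's ray), 0 where there is no reading.
- env.calibration(name): a dict with "fx", "fy", "cx", "cy" (pixels), "rvec" (rotation vector, rad) and "tvec" (3), from world to camera coordinates, as OpenCV has them. Camera axes: x right, y down, z forward; pixel columns grow to the right and rows downward; lengths in m; the calibration is good to about 2 mm. A picture is of the moment at which its call begins: read the wrist's pose just before it. calibration takes no time and is no camera call; for the wrist camera it gives the pose at the moment of the call.
- env.sign_off(): hands the job in; it is judged then, once.
Trained networks look in the newest picture that a camera, given by its name, has taken for a name from the list of things; names that differ only in an ending like _2 or _b are one class to them, and where a whole thing is asked for, a point or a joint stands for the part that bears it (a point fixed in the world has none). Each returns a list of dicts, best first, with "confidence" (0 to 1); they miss things now and then, are a little off and sometimes report something else, mostly with a low value. They report only what shows in the picture. A call takes as long as a camera call.
- env.boxes_of(camera, query): "centre" ([x, y, z] in m, in the coordinates of the camera as it stood for that picture, good to about 4 mm: the middle of the surface that is visible of it).
- env.regions_of(camera, query): "mask" (384x512 bool, what is visible of it).
- env.landmark_of(camera, query): "centre" ([x, y, z] in m, in the coordinates of the camera as it stood for that picture, good to about 4 mm: a listed point, or the origin of a listed thing).
The state is a dict: "time": time; "qpos": joint angles; "joint_vel": joint speeds; "tau": joint torques, N m; "eef_pos": TCP position; "eef_rot": TCP orientation; "wrist_force": force on the tool from outside, world axes, zero at the start; "moment": the same for the moment, N m; "width": finger opening in m; "finger_force": force on a finger pad.
Only numpy, scipy, OpenCV 4.12 (cv2) and the standard library are available. Lean on these libraries where they do the work, as an engineer would, in place of code of your own. Each camera call takes 0.05 s, during which the arm holds its last target. There are 200 camera calls.

## Working session

There is one attempt and no reset: what is moved stays moved. The work goes in short steps, Python scripts to look and compute and a tool call to move; the robot and the scene stay as the last step left them, time stands still between calls to the robot, and variables do not carry over. Pictures are saved under pics/ and viewed, at most 10 in all, crops included, and the job is handed in when it is done.

Besides the shell and the picture viewer there is one more tool, called after "Call:" as a command line: name --argument value ..., lists and objects as JSON in quotes. move_arm: Moves the arm, as the interface text tells. Its arguments: {"type":"object","properties":{"rows":{"type":"array"},"grip":{"type":"number"}},"required":["rows"]}

```bash
ls; mkdir -p pics
cat > h.py <<'E'
from workcell import env
import numpy as np, cv2
from scipy.spatial.transform import Rotation as R
def cal(n):
    c=env.calibration(n); return c, R.from_rotvec(np.ravel(c['rvec'])).as_matrix(), np.ravel(c['tvec'])
def w(c,p):
    return c[1].T@(np.array(p)-c[2])
def lm(n,q,k=2):
    c=cal(n)
    for d in env.landmark_of(n,q)[:k]: print(n,q,round(d['confidence'],2),w(c,d['centre']).round(4))
E
python3 - <<'E'
from h import *
s=env.read_state(); print({k:np.round(v,3) for k,v in s.items()})
for n in ['scene','wrist']:
    p,d=env.camera(n); cv2.imwrite(f'pics/{n}0.png',p[...,::-1])
    for q in ['console','knob_grip','gauge','needle_tip','set_tip','ring_grip']: lm(n,q)
E
```

```text
pics
{'time': np.float64(0.0), 'qpos': array([-0.15 ,  0.287,  1.578,  0.   ,  1.279, -0.15 ]), 'joint_vel': array([-0.001,  0.   , -0.   ,  0.   , -0.001,  0.001]), 'tau': array([-0.0000e+00, -4.0598e+01, -2.9263e+01, -0.0000e+00,  6.0000e-03,
        0.0000e+00]), 'eef_pos': array([0.674, 0.   , 0.247]), 'eef_rot': array([ 0.707,  0.707, -0.001, -0.001]), 'wrist_force': array([-0.471, -0.136,  0.012]), 'moment': array([ 0.012,  0.004, -0.029]), 'finger_force': np.float64(0.0), 'width': np.float64(0.085)}
scene console 0.88 [ 0.6058 -0.0432  0.0026]
scene knob_grip 0.95 [ 0.5955 -0.018   0.1202]
scene gauge 0.88 [ 0.6298 -0.1399  0.0757]
scene set_tip 0.36 [ 0.6557 -0.1187  0.0806]
scene set_tip 0.27 [ 0.7718 -0.057   0.002 ]
scene ring_grip 0.73 [ 0.5936 -0.0155  0.0915]
wrist console 0.62 [ 6.067e-01 -4.150e-02  4.000e-04]
wrist knob_grip 0.83 [ 0.5955 -0.0102  0.1155]
wrist needle_tip 0.52 [ 0.6027 -0.1245  0.0817]
wrist set_tip 0.55 [ 0.6571 -0.1137  0.0861]
wrist ring_grip 0.72 [ 0.5982 -0.0129  0.092 ]
```

View pics/wrist0.png

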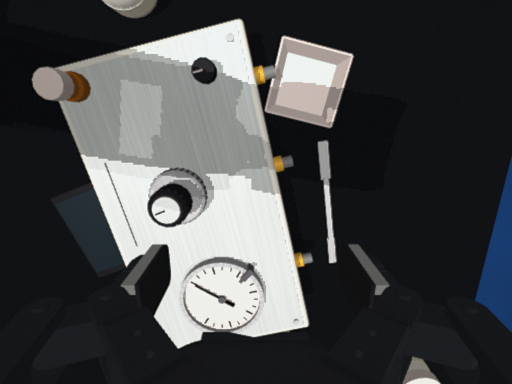

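View pics/scene0.png

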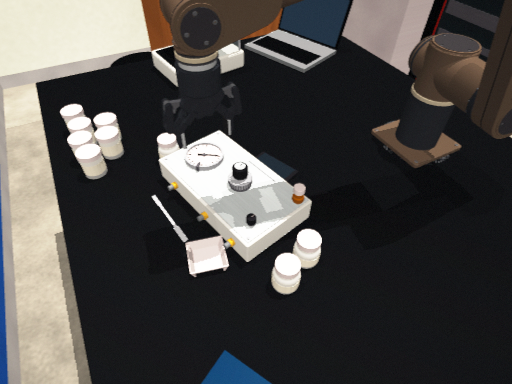

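The wrist view shows the regulator at about (170,205), the gauge at (222,295) with its needle pointing to the upper left, and the set tab at (250,268). The console is yawed about 12°. The scene view shows the space around the regulator is clear.

```bash
cat >> h.py <<'E'
def rect(fn,g,yaw,z=0.083,n='wrist'):
    # top-down gauge view, 5 px/mm, gauge x axis up on the picture rotated so that image right = gauge x, up = gauge y
    c=cal(n); p,d=env.camera(n)
    K=np.array([[c[0]['fx'],0,c[0]['cx']],[0,c[0]['fy'],c[0]['cy']],[0,0,1]])
    s=60/300; M=[]
    a=np.array([np.cos(yaw),np.sin(yaw),0]);b=np.array([-np.sin(yaw),np.cos(yaw),0])
    S=0.12/500
    W=np.stack([a*S,-b*S,np.array([g[0],g[1],z])-a*S*250+b*S*250],1)
    H=K@(c[1]@W+np.outer(c[2],[0,0,1]))
    im=cv2.warpPerspective(p,H,(500,500),flags=cv2.INTER_CUBIC|cv2.WARP_INVERSE_MAP)
    cv2.imwrite(fn,im[...,::-1]); return p,im
E
python3 - <<'E'
from h import *
c=cal('wrist'); s=env.read_state()
print('cam',-c[1].T@c[2],'axes',c[1].round(2).tolist(), c[0]['fx'])
p,d=env.camera('wrist')
K=np.array([[c[0]['fx'],0,c[0]['cx']],[0,c[0]['fy'],c[0]['cy']],[0,0,1]])
# panel corners by pixels at far edge -> yaw
def px(u,v,z):
    r=c[1].T@np.linalg.inv(K)@[u,v,1]; o=-c[1].T@c[2]; return o+r*(z-o[2])/r[2]
for n in ['scene','side']:
  env.camera(n)
  for q in ['console','knob_grip','ring_grip','gauge','needle_tip','set_tip']: lm(n,q,1)
A=px(242,20,.07);B=px(307,325,.07); print(A,B,'yaw',np.arctan2(-(A-B)[0],(A-B)[1]))
for q in [(170,213),(222,295)]: print(px(*q,.083),px(*q,.129))
E
```

```text
cam [0.6754022  0.07243467 0.37398548] axes [[1.0, -0.0, 0.0], [-0.0, -0.96, 0.28], [0.0, -0.28, -0.96]] 288.41128523439687
scene console 0.72 [ 0.6058 -0.042   0.0044]
scene knob_grip 0.67 [ 0.593  -0.0176  0.121 ]
scene ring_grip 0.57 [ 0.5938 -0.0159  0.0897]
scene gauge 0.63 [ 0.6312 -0.1427  0.0758]
scene set_tip 0.44 [ 0.6576 -0.1159  0.081 ]
side console 0.96 [ 0.6083 -0.0393 -0.0022]
side knob_grip 0.64 [ 0.598  -0.0166  0.1175]
side ring_grip 0.64 [ 0.5936 -0.0095  0.0923]
side gauge 0.73 [ 0.6319 -0.1443  0.0699]
side needle_tip 0.38 [ 0.6028 -0.1213  0.0775]
side set_tip 0.61 [ 0.6554 -0.1155  0.0815]
[0.66383183 0.15265868 0.07      ] [ 0.74176317 -0.18932602  0.07      ] yaw 0.2240535861712803
[ 0.58475477 -0.03350812  0.083     ] [ 0.59908463 -0.01676031  0.129     ]
[ 0.6371116  -0.13568177  0.083     ] [ 0.64316471 -0.10278199  0.129     ]
```

Call:
move_arm --rows '[-0.007, -0.04, 0, 0, 0, 0, -0.007, -0.04, 0, 0, 0, 0, 0, 0, 0, 0, 0, 0.18, 0, 0, 0, 0, 0, 0.18, 0, 0, 0, 0, 0, 0.18]'

```text
time: 2.08
eef_pos: [0.5949, -0.014, 0.2486]
eef_rot: [0.872, 0.49, 0.0, 0.0]
wrist_force: [0.4, -0.7, -0.4]
width: 0.0855
finger_force: 0.0
```

Call:
move_arm --rows '[0, 0, 0.03, 0, 0, 0.18, 0, 0, 0.02, 0, 0, 0.08, 0, 0, 0, 0, 0, 0]'

```text
time: 2.45
eef_pos: [0.5937, -0.0138, 0.1963]
eef_rot: [0.926, 0.376, -0.002, -0.001]
wrist_force: [-0.0, -0.4, 0.3]
width: 0.0854
finger_force: 0.0
```

Run:
```python
from h import *
s=env.read_state(); print(s['time'],s['eef_pos'],R.from_quat(s['eef_rot']).as_matrix()[:,0],s['qpos'],s['moment'])
p,im=rect('pics/r1.png',(.634,-.142),.224); cv2.imwrite('pics/w1.png',np.hstack([p])[...,::-1])
for q in ['knob_grip','ring_grip','needle_tip','set_tip','gauge','console']: lm('wrist',q,1)
cv2.imwrite('pics/c1.png',np.hstack([cv2.resize(p,(440,330)),cv2.resize(im,(330,330))])[...,::-1])
```

```text
2.45 [ 0.59374808 -0.01375247  0.19625484] [ 0.71672551  0.6973511  -0.00244658] [-1.93879304e-01  1.59602342e-01  1.82510698e+00  3.89244462e-06
  1.16118870e+00  6.05221887e-01] [ 0.03501629  0.02320361 -0.07369129]
wrist knob_grip 0.98 [ 0.5968 -0.0109  0.1141]
wrist ring_grip 0.81 [ 0.5991 -0.0108  0.0947]
wrist set_tip 0.52 [ 0.6618 -0.1146  0.0924]
wrist gauge 0.81 [ 0.6388 -0.1409  0.0713]
wrist console 0.6 [ 0.6098 -0.0432  0.007 ]
```

View pics/c1.png

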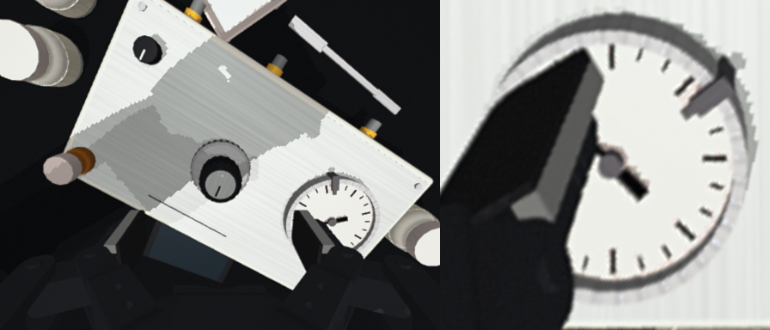

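The gauge centre rectifies well. The set tab is near 38° in the gauge frame, so the target needle angle is about 1.69 rad. The knob is well centred under the jaws, so I'm descending to grip it.

Call:
move_arm --rows '[0.0014, 0.0014, 0.04, 0, 0, 0, 0, 0, 0.039, 0, 0, 0, 0, 0, 0, 0, 0, 0]'

```text
time: 3.18
eef_pos: [0.5945, -0.0135, 0.1161]
eef_rot: [0.927, 0.376, -0.003, -0.002]
wrist_force: [-0.2, 0.0, 0.1]
width: 0.0853
finger_force: 0.0
```

Call:
move_arm --rows '[0, 0, 0, 0, 0, 0, 0, 0, 0, 0, 0, 0, 0, 0, 0, 0, 0, 0, 0, 0, 0, 0, 0, 0, 0, 0, 0, 0, 0, 0]' --grip 0

```text
time: 3.8
eef_pos: [0.5967, -0.0126, 0.1219]
eef_rot: [0.927, 0.376, -0.0, -0.002]
wrist_force: [-5.0, 5.3, 7.9]
width: 0.0343
finger_force: 59.7
```

Run:
```python
from h import *
s=env.read_state(); print({k:np.round(v,3).tolist() for k,v in s.items()})
```

```text
{'time': 3.8, 'qpos': [-0.192, 0.251, 1.866, 0.003, 1.026, 0.607], 'joint_vel': [0.001, 0.002, -0.0, -0.001, -0.001, 0.0], 'tau': [-2.613, -31.704, -25.498, -0.676, -1.536, -0.036], 'eef_pos': [0.597, -0.013, 0.122], 'eef_rot': [0.927, 0.376, -0.0, -0.002], 'wrist_force': [-5.042, 5.254, 7.875], 'moment': [0.748, 0.897, -0.033], 'finger_force': 59.686, 'width': 0.034}
```

The tool was pushed up 6 mm as it closed, possibly by the tips touching the ring or by the off-centre grip. I'll reopen, raise, re-centre and close again.

Call:
move_arm --rows '[0, 0, 0, 0, 0, 0, 0, 0, 0, 0, 0, 0, 0.001, 0.0025, -0.008, 0, 0, 0]' --grip 0.8

```text
time: 4.18
eef_pos: [0.599, -0.0152, 0.1269]
eef_rot: [0.927, 0.376, -0.001, -0.0]
wrist_force: [0.2, 0.3, -0.2]
width: 0.0685
finger_force: 0.0
```

Call:
move_arm --rows '[0, 0, 0, 0, 0, 0]'

```text
time: 4.3
eef_pos: [0.6005, -0.0156, 0.1286]
eef_rot: [0.927, 0.376, 0.001, 0.001]
wrist_force: [-0.7, -0.8, 0.4]
width: 0.0686
finger_force: 0.0
```

Call:
move_arm --rows '[0, 0, 0, 0, 0, 0, 0, 0, 0, 0, 0, 0, 0, 0, 0, 0, 0, 0, 0, 0, 0, 0, 0, 0]' --grip 0

```text
time: 4.8
eef_pos: [0.597, -0.0125, 0.1279]
eef_rot: [0.927, 0.376, -0.003, -0.004]
wrist_force: [-7.9, 7.2, 8.7]
width: 0.0339
finger_force: 59.3
```

Run:
```python
from h import *
s=env.read_state(); print({k:np.round(v,3).tolist() for k,v in s.items()})
```

```text
{'time': 4.8, 'qpos': [-0.192, 0.247, 1.858, 0.004, 1.045, 0.606], 'joint_vel': [0.001, 0.0, 0.001, -0.0, -0.001, -0.0], 'tau': [-3.835, -31.526, -26.902, -1.07, -2.392, -0.045], 'eef_pos': [0.597, -0.013, 0.128], 'eef_rot': [0.927, 0.376, -0.003, -0.004], 'wrist_force': [-7.866, 7.179, 8.667], 'moment': [1.155, 1.52, -0.075], 'finger_force': 59.322, 'width': 0.034}
```

Call:
move_arm --rows '[0, 0, 0, 0, 0, 0, 0, 0, 0, 0, 0, 0, 0, 0, 0, 0, 0, 0]' --grip 0.8

```text
time: 5.18
eef_pos: [0.5996, -0.0154, 0.1272]
eef_rot: [0.927, 0.376, 0.0, 0.0]
wrist_force: [-0.5, -0.4, 0.2]
width: 0.0681
finger_force: 0.0
```

Run:
```python
from h import *
s=env.read_state(); print({k:np.round(v,4).tolist() for k,v in s.items() if k in('time','eef_pos','wrist_force','moment','width')})
X=R.from_quat(s['eef_rot']).as_matrix().T
print('to axis (tool):',X@(np.array([.597,-.0125,.1195])-s['eef_pos']))
```

```text
{'time': 5.175, 'eef_pos': [0.5996, -0.0154, 0.1272], 'wrist_force': [-0.4736, -0.4382, 0.1884], 'moment': [0.0337, 0.0184, 0.0146], 'width': 0.0681}
to axis (tool): [ 0.00014904 -0.00385788  0.00772461]
```

Call:
move_arm --rows '[0, -0.003, 0.003, 0, 0, 0, 0, 0, 0, 0, 0, 0]'

```text
time: 5.42
eef_pos: [0.5969, -0.0128, 0.1237]
eef_rot: [0.927, 0.376, -0.0, -0.0]
wrist_force: [0.7, -0.8, -0.1]
width: 0.0686
finger_force: 0.0
```

Call:
move_arm --rows '[0, 0, 0, 0, 0, 0, 0, 0, 0, 0, 0, 0, 0, 0, 0, 0, 0, 0, 0, 0, 0, 0, 0, 0]' --grip 0

```text
time: 5.92
eef_pos: [0.5968, -0.0123, 0.1249]
eef_rot: [0.927, 0.376, -0.001, -0.001]
wrist_force: [-4.4, 2.7, 5.8]
width: 0.0343
finger_force: 60.0
```

Run:
```python
from h import *
s=env.read_state(); print({k:np.round(v,4).tolist() for k,v in s.items() if k in('time','eef_pos','wrist_force','moment','width')})
```

```text
{'time': 5.925, 'eef_pos': [0.5968, -0.0123, 0.1249], 'wrist_force': [-4.4138, 2.6806, 5.8356], 'moment': [0.4531, 0.6792, -0.0189], 'width': 0.0343}
```

Call:
move_arm --rows '[0, 0, 0, 0, 0, 0.15, 0, 0, 0, 0, 0, 0.15, 0, 0, 0, 0, 0, 0.15, 0, 0, 0, 0, 0, 0.15, 0, 0, 0, 0, 0, 0.15]'

```text
time: 6.55
eef_pos: [0.5974, -0.0137, 0.1249]
eef_rot: [1.0, 0.009, -0.0, 0.001]
wrist_force: [-3.1, -1.7, 2.5]
width: 0.0339
finger_force: 59.9
```

Call:
move_arm --rows '[0, 0, 0, 0, 0, 0.15, 0, 0, 0, 0, 0, 0.15, 0, 0, 0, 0, 0, 0.15, 0, 0, 0, 0, 0, 0]'

```text
time: 7.05
eef_pos: [0.5972, -0.0146, 0.1249]
eef_rot: [0.977, -0.213, 0.0, 0.002]
wrist_force: [-3.6, -3.2, 4.4]
width: 0.0344
finger_force: 60.1
```

Run:
```python
from h import *
s=env.read_state(); print({k:np.round(v,4).tolist() for k,v in s.items() if k in('time','eef_pos','wrist_force','moment','width','qpos')})
p,im=rect('pics/r2.png',(.634,-.142),.224)
for q in ['needle_tip','set_tip']: lm('wrist',q,1)
cv2.imwrite('pics/c2.png',np.hstack([cv2.resize(p,(400,300)),cv2.resize(im[50:450,50:450],(400,400))[:300]*0+cv2.resize(im[30:480,20:480],(400,300))])[...,::-1])
```

```text
{'time': 7.05, 'qpos': [-0.1927, 0.2482, 1.8636, -0.0044, 1.0299, 1.8095], 'eef_pos': [0.5972, -0.0146, 0.1249], 'wrist_force': [-3.6124, -3.2094, 4.4498], 'moment': [-0.6414, 0.6407, 0.0071], 'width': 0.0344}
wrist needle_tip 0.78 [ 0.6426 -0.1077  0.0821]
wrist set_tip 0.75 [ 0.663  -0.114   0.0903]
```

View pics/c2.png

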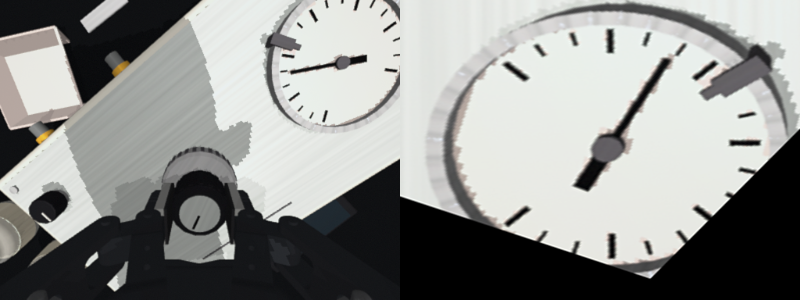

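The gauge is clearly visible. The needle is at about 62.5° in the rectified frame and the tab at about 36.5°, leaving roughly 0.45 rad of needle travel, or 0.38 rad of knob.

Call:
move_arm --rows '[0, 0, 0, 0, 0, 0.11, 0, 0, 0, 0, 0, 0.11, 0, 0, 0, 0, 0, 0.1, 0, 0, 0, 0, 0, 0, 0, 0, 0, 0, 0, 0]'

```text
time: 7.82
eef_pos: [0.5968, -0.0152, 0.1249]
eef_rot: [0.931, -0.365, -0.0, 0.003]
wrist_force: [-4.8, -4.7, 4.1]
width: 0.0337
finger_force: 60.1
```

Run:
```python
from h import *
s=env.read_state(); print({k:np.round(v,4).tolist() for k,v in s.items() if k in('time','eef_pos','eef_rot','wrist_force','moment','width','qpos')})
p,im=rect('pics/r3.png',(.634,-.142),.224)
for q in ['needle_tip','set_tip']: lm('wrist',q,1)
```

```text
{'time': 7.825, 'qpos': [-0.1933, 0.248, 1.8638, -0.0058, 1.0308, 2.1286], 'eef_pos': [0.5968, -0.0152, 0.1249], 'eef_rot': [0.9308, -0.3654, -0.0001, 0.0026], 'wrist_force': [-4.8487, -4.7018, 4.1423], 'moment': [-0.9152, 0.8527, -0.0013], 'width': 0.0337}
wrist needle_tip 0.89 [ 0.6574 -0.114   0.0837]
wrist set_tip 0.68 [ 0.6582 -0.1153  0.0858]
```

View pics/r3.png

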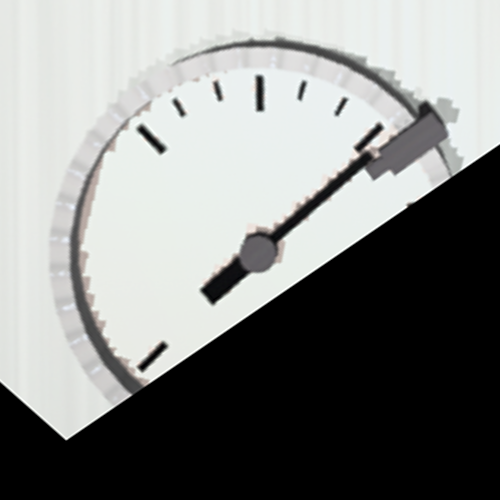

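The needle is at about 40.5° and the tab at about 37.5°, so I'll nudge the knob 0.04 rad.

Call:
move_arm --rows '[0, 0, 0, 0, 0, 0.04, 0, 0, 0, 0, 0, 0, 0, 0, 0, 0, 0, 0]'

```text
time: 8.35
eef_pos: [0.5967, -0.0152, 0.1249]
eef_rot: [0.923, -0.384, -0.0, 0.003]
wrist_force: [-5.6, -5.5, 4.4]
width: 0.034
finger_force: 60.2
```

Call:
move_arm --rows '[0, 0, 0, 0, 0, 0, 0, 0, 0, 0, 0, 0, 0, 0, 0, 0, 0, 0]' --grip 1

```text
time: 8.72
eef_pos: [0.5975, -0.0128, 0.1242]
eef_rot: [0.923, -0.384, 0.0, -0.0]
wrist_force: [-0.5, -0.3, -0.1]
width: 0.0849
finger_force: 0.0
```

Call:
move_arm --rows '[0, 0, -0.03, 0, 0, 0, 0, 0, -0.04, 0, 0, 0, 0.05, 0, 0, 0, 0, 0, 0, 0, 0, 0, 0, 0]'

```text
time: 9.22
eef_pos: [0.6344, -0.0502, 0.1951]
eef_rot: [0.923, -0.385, 0.001, -0.0]
wrist_force: [-1.1, 0.5, 0.2]
width: 0.086
finger_force: 0.0
```

Run:
```python
from h import *
s=env.read_state(); print({k:np.round(v,4).tolist() for k,v in s.items() if k in('time','eef_pos','eef_rot','wrist_force','moment','width','qpos')})
p,im=rect('pics/r4.png',(.634,-.142),.224)
for q in ['needle_tip','set_tip','gauge','knob_grip','ring_grip']: lm('wrist',q,1)
print('cam',-cal('wrist')[1].T@cal('wrist')[2])
```

```text
{'time': 9.225, 'qpos': [-0.2381, 0.2477, 1.724, -0.0003, 1.1671, 2.1238], 'eef_pos': [0.6344, -0.0502, 0.1951], 'eef_rot': [0.9228, -0.3853, 0.0014, -0.0001], 'wrist_force': [-1.0713, 0.523, 0.2186], 'moment': [0.0051, -0.0122, 0.0066], 'width': 0.086}
wrist needle_tip 0.77 [ 0.6562 -0.113   0.0805]
wrist set_tip 0.73 [ 0.6555 -0.1137  0.085 ]
wrist gauge 0.87 [ 0.6377 -0.1385  0.0652]
wrist knob_grip 0.82 [ 0.5927 -0.0084  0.1141]
wrist ring_grip 0.57 [ 0.5938 -0.0062  0.0907]
cam [ 0.68354612 -0.09932328  0.31923499]
```

View pics/r4.png

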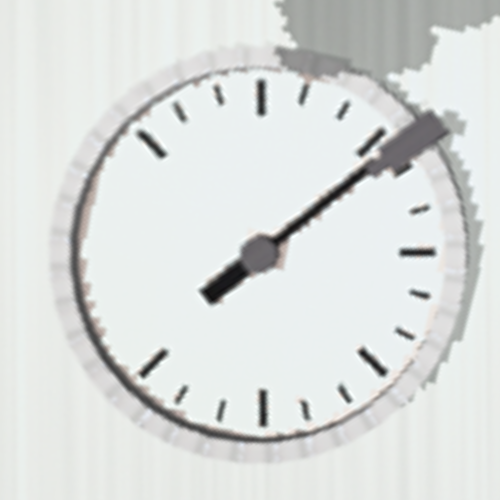

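The needle now sits on the pointer: needle about 38°, tab about 37.3°, and the needle runs into the tab at (375,165). Next I'll return over the axis, wind the wrist back, and grip the ring.

Call:
move_arm --rows '[-0.053, 0.002, 0, 0, 0, 0, 0, 0, 0, 0, 0, -0.17, 0, 0, 0, 0, 0, -0.17, 0, 0, 0, 0, 0, -0.17, 0, 0, 0, 0, 0, -0.17]'

```text
time: 10.15
eef_pos: [0.5932, -0.0115, 0.1942]
eef_rot: [0.999, -0.051, -0.0, -0.0]
wrist_force: [-0.4, 0.2, -0.5]
width: 0.0854
finger_force: 0.0
```

Call:
move_arm --rows '[0, 0, 0, 0, 0, -0.17, 0, 0, 0, 0, 0, -0.17, 0, 0, 0, 0, 0, -0.17, 0, 0, 0, 0, 0, -0.17, 0, 0, 0, 0, 0, 0]'

```text
time: 10.78
eef_pos: [0.5933, -0.0117, 0.1942]
eef_rot: [0.96, 0.281, -0.0, -0.0]
wrist_force: [-0.2, -0.0, 0.3]
width: 0.0853
finger_force: 0.0
```

Run:
```python
from h import *
s=env.read_state(); print({k:np.round(v,4).tolist() for k,v in s.items() if k in('time','eef_pos','eef_rot','qpos')})
X=R.from_quat(s['eef_rot']).as_matrix().T
print('to axis (tool):',X@(np.array([.5955,-.0138,.093])-s['eef_pos']))
```

```text
{'time': 10.775, 'qpos': [-0.1906, 0.1589, 1.83, 0.0001, 1.1531, 0.8107], 'eef_pos': [0.5933, -0.0117, 0.1942], 'eef_rot': [0.9597, 0.2809, -0.0002, -0.0001]}
to axis (tool): [0.00069596 0.0029741  0.10116957]
```

Call:
move_arm --rows '[0.0007, 0.003, 0.03, 0, 0, 0, 0, 0, 0.04, 0, 0, 0, 0, 0, 0.02, 0, 0, 0, 0, 0, 0.01, 0, 0, 0, 0, 0, 0, 0, 0, 0]'

```text
time: 11.4
eef_pos: [0.5961, -0.0143, 0.0944]
eef_rot: [0.96, 0.281, -0.0, -0.0]
wrist_force: [-0.1, -0.6, 0.8]
width: 0.0855
finger_force: 0.0
```

Call:
move_arm --rows '[0, 0, 0, 0, 0, 0, 0, 0, 0, 0, 0, 0, 0, 0, 0, 0, 0, 0]' --grip 0.3

```text
time: 11.78
eef_pos: [0.5961, -0.013, 0.0969]
eef_rot: [0.96, 0.281, 0.0, -0.002]
wrist_force: [-3.7, 4.3, 8.4]
width: 0.0556
finger_force: 62.6
```

Run:
```python
from h import *
s=env.read_state(); print({k:np.round(v,4).tolist() for k,v in s.items() if k in('time','eef_pos','eef_rot','qpos','wrist_force','moment','width','finger_force')})
```

```text
{'time': 11.775, 'qpos': [-0.193, 0.284, 1.8783, 0.0034, 0.9807, 0.8061], 'eef_pos': [0.5961, -0.013, 0.0969], 'eef_rot': [0.9597, 0.2811, 0.0, -0.0016], 'wrist_force': [-3.6659, 4.3403, 8.4089], 'moment': [0.9483, 0.8907, -0.0408], 'finger_force': 62.5844, 'width': 0.0556}
```

Call:
move_arm --rows '[0, 0, 0, 0, 0, 0.06, 0, 0, 0, 0, 0, 0.06, 0, 0, 0, 0, 0, 0.06]'

```text
time: 12.15
eef_pos: [0.5963, -0.0132, 0.097]
eef_rot: [0.981, 0.193, 0.0, -0.001]
wrist_force: [-3.4, 3.7, 8.2]
width: 0.0554
finger_force: 62.6
```

```bash
cat > m.py <<'E'
from h import *
s=env.read_state(); r=R.from_quat(s['eef_rot']).as_matrix()
print(round(float(s['time']),2),'cw angle',round(float(-np.arctan2(r[1,0],r[0,0])),4),'mom',s['moment'].round(3),'F',s['wrist_force'].round(1),'tau6',np.round(s['tau'][5],3),'q6',s['qpos'][5].round(4),'w',round(float(s['width']),4),s['eef_pos'].round(4))
E
python3 m.py
```

```text
12.15 cw angle -0.3883 mom [0.83  0.743 0.006] F [-3.4  3.7  8.2] tau6 -0.231 q6 0.9879 w 0.0554 [ 0.5963 -0.0132  0.097 ]
```

Call:
move_arm --rows '[0, 0, 0, 0, 0, 0.05, 0, 0, 0, 0, 0, 0.05]'

```text
time: 12.4
eef_pos: [0.5964, -0.0133, 0.097]
eef_rot: [0.99, 0.144, 0.0, -0.001]
wrist_force: [-3.4, 3.5, 7.4]
width: 0.0552
finger_force: 62.6
```

```bash
python3 m.py
```

```text
12.4 cw angle -0.289 mom [0.787 0.788 0.12 ] F [-3.4  3.5  7.4] tau6 -0.137 q6 1.0873 w 0.0552 [ 0.5964 -0.0133  0.097 ]
```

Call:
move_arm --rows '[0, 0, 0, 0, 0, 0.05, 0, 0, 0, 0, 0, 0.05]'

```text
time: 12.65
eef_pos: [0.5964, -0.0134, 0.097]
eef_rot: [0.995, 0.095, 0.0, -0.001]
wrist_force: [-2.7, 4.1, 8.0]
width: 0.0554
finger_force: 62.7
```

```bash
python3 m.py
```

```text
12.65 cw angle -0.1912 mom [0.753 0.757 0.51 ] F [-2.7  4.1  8. ] tau6 0.294 q6 1.1857 w 0.0554 [ 0.5964 -0.0134  0.097 ]
```

The torque jumped, which looks like the bite. I'll hold still and read it.

Call:
move_arm --rows '[0, 0, 0, 0, 0, 0, 0, 0, 0, 0, 0, 0]'

```text
time: 12.9
eef_pos: [0.5964, -0.0134, 0.097]
eef_rot: [0.995, 0.096, 0.0, -0.001]
wrist_force: [-4.0, 2.8, 7.8]
width: 0.0557
finger_force: 62.7
```

```bash
python3 m.py; python3 m.py
python3 - <<'E'
from h import *
rect('pics/r5.png',(.634,-.142),.224)
for q in ['needle_tip','set_tip']: lm('wrist',q,1)
E
```

```text
12.9 cw angle -0.192 mom [0.738 0.733 0.325] F [-4.   2.8  7.8] tau6 0.319 q6 1.1847 w 0.0557 [ 0.5964 -0.0134  0.097 ]
12.9 cw angle -0.192 mom [0.738 0.733 0.325] F [-4.   2.8  7.8] tau6 0.319 q6 1.1847 w 0.0557 [ 0.5964 -0.0134  0.097 ]
wrist set_tip 0.91 [ 0.6583 -0.1131  0.0889]
```

View pics/r5.png

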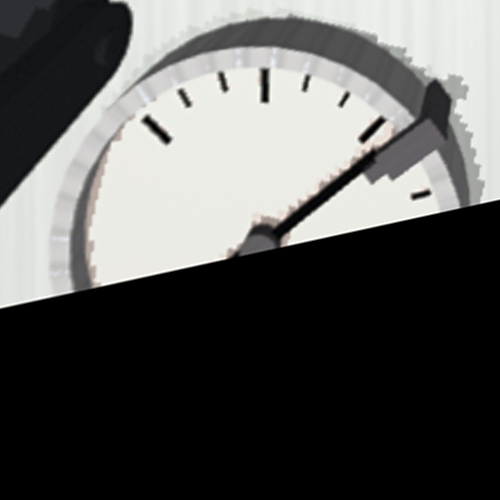

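The needle hasn't moved (37–38°, ending at the tab), so I'll tighten further.

Call:
move_arm --rows '[0, 0, 0, 0, 0, 0.05, 0, 0, 0, 0, 0, 0.05, 0, 0, 0, 0, 0, 0.03]'

```text
time: 13.42
eef_pos: [0.5965, -0.0136, 0.097]
eef_rot: [1.0, 0.031, 0.0, -0.0]
wrist_force: [-3.6, 2.2, 7.4]
width: 0.0552
finger_force: 62.7
```

```bash
python3 m.py
```

```text
13.43 cw angle -0.0627 mom [0.698 0.666 0.59 ] F [-3.6  2.2  7.4] tau6 0.514 q6 1.3146 w 0.0552 [ 0.5965 -0.0136  0.097 ]
```

Call:
move_arm --rows '[0, 0, 0, 0, 0, 0, 0, 0, 0, 0, 0, 0]'

```text
time: 13.68
eef_pos: [0.5964, -0.0136, 0.097]
eef_rot: [1.0, 0.032, 0.0, -0.0]
wrist_force: [-2.8, 1.8, 7.7]
width: 0.0553
finger_force: 62.7
```

```bash
python3 m.py
```

```text
13.68 cw angle -0.0631 mom [0.624 0.667 0.548] F [-2.8  1.8  7.7] tau6 0.484 q6 1.314 w 0.0553 [ 0.5964 -0.0136  0.097 ]
```

Run:
```python
from h import *
for i in range(8):
    env.camera('side'); s=env.read_state(); print(s['moment'][2].round(3),s['tau'][5].round(3))
```

```text
0.501 0.484
0.462 0.484
0.492 0.485
0.452 0.485
0.522 0.485
0.516 0.485
0.494 0.485
0.465 0.485
```

The static torque averages 0.49 N m, which puts the ring about 0.2–0.235 rad past the bite. One last 0.05 rad.

Call:
move_arm --rows '[0, 0, 0, 0, 0, 0.05, 0, 0, 0, 0, 0, 0]'

```text
time: 14.32
eef_pos: [0.5965, -0.0136, 0.097]
eef_rot: [1.0, 0.007, 0.0, -0.0]
wrist_force: [-3.1, 1.6, 6.7]
width: 0.0552
finger_force: 62.7
```

```bash
python3 - <<'E'
from h import *
m=[]
for i in range(6):
    env.camera('side'); s=env.read_state(); m.append(s['moment'][2])
print(np.mean(m),s['tau'][5])
E
python3 m.py
```

```text
0.505712495053955 0.4968133941292763
14.62 cw angle -0.0131 mom [0.626 0.649 0.525] F [-3.6  2.5  7.1] tau6 0.497 q6 1.364 w 0.0553 [ 0.5965 -0.0137  0.097 ]
```

Static torque is 0.505 N m, about 0.255 rad (15°) past the bite. Releasing and lifting clear.

Call:
move_arm --rows '[0, 0, 0, 0, 0, 0, 0, 0, 0, 0, 0, 0, 0, 0, 0, 0, 0, 0, 0, 0, 0, 0, 0, 0]' --grip 1

```text
time: 15.12
eef_pos: [0.596, -0.0145, 0.0942]
eef_rot: [1.0, 0.005, -0.0, 0.0]
wrist_force: [-0.9, 0.3, -0.6]
width: 0.0855
finger_force: 0.0
```

Call:
move_arm --rows '[0, 0, -0.02, 0, 0, 0, 0, 0, -0.04, 0, 0, 0, 0, 0, -0.05, 0, 0, 0, 0, 0, -0.04, 0, 0, 0, 0, 0, 0, 0, 0, 0]'

```text
time: 15.75
eef_pos: [0.5986, -0.0148, 0.2511]
eef_rot: [1.0, 0.005, 0.006, 0.001]
wrist_force: [0.9, -0.1, -0.0]
width: 0.0856
finger_force: 0.0
```

```bash
python3 m.py
python3 - <<'E'
from h import *
p,im=rect('pics/r6.png',(.634,-.142),.224)
cv2.imwrite('pics/c6.png',np.hstack([cv2.resize(p,(400,300)),im[50:350,100:500]])[...,::-1])
for q in ['needle_tip','set_tip']: lm('wrist',q,1)
E
```

```text
15.75 cw angle -0.0109 mom [-0.04   0.04   0.026] F [ 0.9 -0.1 -0. ] tau6 -0.0 q6 1.3658 w 0.0856 [ 0.5986 -0.0148  0.2511]
wrist needle_tip 0.67 [ 0.6567 -0.115   0.0782]
wrist set_tip 0.52 [ 0.6549 -0.1164  0.0822]
```

View pics/c6.png

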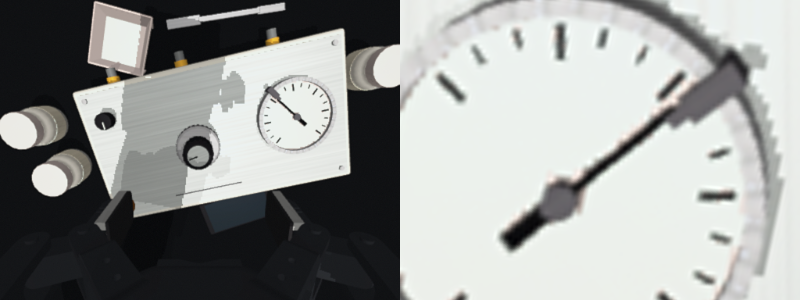

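The needle still meets the set tab, about 38° against 37°, and everything else is where it was. Handing in.

```bash
python3 -c "
from h import *
print(env.sign_off())"
```

```text
the job is handed in; nothing more can be done
None
```

The job is handed in: the needle stands on the set pointer to within about 1–2° as read from the pictures, and the lock ring is nipped up about 15° past its bite, going by the torque felt; the arm is clear and nothing else was touched.

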